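Set both thumbwheels of the dosing controller and start it

TASK

Roll the two thumbwheels of the white dosing controller by pushing their ridges until on each wheel the yellow ridge rests level with the red pointer beside it. Then press the green start button on top of the controller right down and let it go, with the wheels still set. Be gentle: do not force the controller, and do not disturb the loose things around it.

Things in the scene. Friction and masses are not known exactly. Their poses are not given: they have to be found in the camera images.
- unit: white bench dosing controller, fixed to the bench, 200 mm wide (y), 235 mm high. Origin: at bench height, straight below the wheels' common axle, midway between the wheels; x points away from the operator (its front faces -x), y left, z up. Two ridged thumbwheels turn on the axle, which runs along y, 75 mm above the bench. The case stands back behind the axle, below the display head
- head_edge (a point): middle of the lower front edge of the display head, which overhangs the wheels: 20 mm in front of the axle, 175 mm above the bench; the front face rises from here to 235 mm, 200 mm wide. An upright hand strikes it; a hand leaning back toward the operator 25 to 45 degrees from vertical, fingers pointing forward and down, reaches the upper front of the wheels
- left_axle (a point): centre of the left wheel (45 mm left of the controller's middle, 75 mm above the bench): a grey drum 36 mm wide, 44 mm radius, with eight straight ridges along the axle, 45 degrees apart, 6 mm thick, reaching to 58 mm radius. Its front and upper front are exposed; round axle noses of 22 mm radius stand on both sides
- right_axle (a point): centre of the right wheel, the same as the left, 90 mm to its right. Both wheels turn either way and click into a rest every 45 degrees, where one ridge stands at the index. Rolling up: the front goes up, the top goes back. Past half-way between rests (23 degrees) a wheel snaps on to the next by itself. This may take 0.3 s. A click takes 8 to 10 N at a ridge
- left_index (a point): index of the left wheel: at ridge-tip radius (58 mm) on the wheel's mid plane, straight above the axle. A thin upright red pointer on the case marks this direction on the outer side of the wheel
- right_index (a point): the same for the right wheel
- left_mark (a point): middle of the tip of the one yellow ridge on the left wheel (the others are black), 58 mm from the axle; turns with the wheel. It starts one to three clicks below the index, at the front, now and then balanced half-way between two clicks
- right_mark (a point): the same for the right wheel; it starts one to three clicks below its own index, independently of the left
- start_top (a point): middle of the top face of the round green start button, 32 mm diameter, on top of the display head; it moves with the button
- start (a joint): travel of the start button, m: 0 released, 0.006 fully pressed straight down; a spring returns it, about 5 N holds it fully down
- bottle_amber: loose brown bottle with black cap, 42 mm diameter, 93 mm high, left of the controller, origin under its centre; a bystander
- bottle_white: loose white bottle, 48 mm diameter, 78 mm high, right of the controller, origin under its centre; a bystander
- petri_dish: loose flat glass dish, 86 mm diameter, 15 mm high, in front on the left; a bystander
- tape_roll: loose roll of tape lying flat, 93 mm diameter, 19 mm high, in front on the right; a bystander
- marker: loose white and blue marker pen, 131 mm long, 18 mm thick, lying in front of the controller; a bystander

How it is judged:
On the way, in this order (a step that is already met when the one before it is completed fails the run):
1. both yellow ridges stand at their indexes (distance between left_mark and left_index below 0.008 m and distance between right_mark and right_index below 0.008 m), for 0.3 s.
2. the start button is pressed while both wheels are set (all of step 1 and value of joint start above 0.004 m), for 0.05 s.
3. the start button is let go again (value of joint start below 0.0015 m), for 0.1 s.
At the end, for the whole second after the job is handed in: both yellow ridge tips rest within 8 mm of their index points, the start button has been pressed at least 4 mm with the wheels set and is released again (within 1.5 mm of its upper end) (all of step 1 and value of joint start below 0.0015 m); the robot touches nothing.
It fails at once if the controller was pushed with more than 60 N (contact force between any of the fingers, the arm and unit above 60 N).
It fails at once if a loose bystander was moved more than 20 mm (distance of any of bottle_amber, bottle_white, petri_dish, tape_roll, marker from where it was at the start of the episode above 0.02 m).
It also fails if it takes over 69 s, if anything falls off the work surface, if the arm or the gripper's body presses on something with over 40 N, if the wrist force passes 120 N, or if a joint passes its speed limit or range.

ROBOT

A 6-joint arm with a two-finger parallel gripper is mounted at the origin on a cart in front of the work surface, level with it; the furniture and walls round the work are solid. World frame = base frame: x ahead of the robot, y to its left, z up, the work surface at z = 0. Lengths are in m, angles in rad, forces in N, time in s.
With the tool pointing down it reaches from about 0.25 to 0.725 m from the base axis. Payload 9.7 kg.
Tool frame: the origin (TCP) lies at the very end of the fingers, on their centre line; the grasp point (between the pads) lies bot.tcp_to_grasp behind it (bot.tcp_to_grasp is the distance from the TCP to the grasp point, in m); z points along the fingers, y is the line along which they close (so a half turn about z gives the same grasp; the last joint's range is limited). The gripper opens to 85 mm and grips with 20 to 120 N. Pads are 22 mm wide; open, the fingers measure 114 mm over their backs; the gripper's body (76 mm by 85 mm) begins 54 mm behind the grasp point. The pads swing forward as they close: fully open they stand 13 mm farther back than shut.
Start: joints at [-1.209, 0.087, 0.176, 1.66, 0, 1.571], TCP at [0.195, -0.514, 0.231] pointing down, gripper open.
Joint ranges: [-3.13, 3.13], [-0.85, 1.81], [-1.15, 1.24], [-2.2, 2.28], [-1.44, 1.52], [-3.14, 3.14]. Speed limits (rad/s): [2.22, 2.22, 2.57, 3.14, 3.14, 3.14].

INTERFACE

Orientations are given as a rotation vector (axis times angle).
In Python, from rig import bot gives the robot as it stands.
- The arm moves only by the tool arm_command, never from a script. Its argument "deltas" is a list of rows, each a list of 7 numbers: the shift along the tool's x, y, z in cm, then the turn, a rotation vector about the tool's x, y, z in degrees, then the opening in per cent of the stroke, from 0 (shut) to 100 (fully open). In form: [[x, y, z, wx, wy, wz, claw], ...]. A call has 1 to 12 rows; each row is the pose to reach, as a shift and turn from the pose commanded when the call began, along the tool's axes at that moment; what a row does not reach only later rows make up. A row lasts 1/10 s, in which the tool goes at most 50 mm and 8.59 degrees, less where a joint would pass 70% of its speed; a pose out of reach is approached as far as the arm can. A call with a gripper value outside its range is refused whole. The fingers move at their own pace and stop on an object; "squeeze" is the grip in N (left out, the last holds). Time passes only in rows, so rows that repeat a pose let the fingers close. It gives the time, the measured TCP pose, the force, the opening and the grip force at its end, in the units of the state.
- bot.get_state(): the state, without advancing time (a new reading comes with each control period).
- bot.snapshot(name): name is "scene" or "top" or "wrist"; returns (picture, depth): 420x560x3 uint8, red, green, blue; 420x560 float32, m along the optical axis (not along the pixel's ray), 0 where there is no reading.
- bot.calibration(name): a dict with "K" (3x3 intrinsics, pixels), "R" (3x3) and "t" (3): a world point X has camera coordinates R X + t. Camera axes: x right, y down, z forward; pixel columns grow to the right and rows downward; lengths in m; the calibration is good to about 2 mm. A picture is of the moment at which its call begins: read the wrist's pose just before it. calibration takes no time and is no camera call; for the wrist camera it gives the pose at the moment of the call.
- bot.close_job(): hands the job in; it is judged then, once.
The state is a dict: "clock": time; "q": joint angles; "joint_velocities": joint speeds; "tau": joint torques, N m; "position": TCP position; "ee_rot": TCP orientation; "wrist_force": force on the tool from outside, world axes, zero at the start; "wrist_torque": the same for the moment, N m; "grip_width": finger opening in m; "grasp_force": force on a finger pad.
Only numpy, scipy, OpenCV 4.12 (cv2) and the standard library are available. Lean on these libraries where they do the work, as an engineer would, in place of code of your own. Each camera call takes 0.05 s, during which the arm holds its last target. There are 200 camera calls.

## Working session

There is one attempt and no reset: what is moved stays moved. The work goes in short steps, Python scripts to look and compute and a tool call to move; the robot and the scene stay as the last step left them, time stands still between calls to the robot, and variables do not carry over. Pictures are saved under pics/ and viewed, at most 10 in all, crops included, and the job is handed in when it is done.

Besides the shell and the picture viewer there is one more tool, called after "Request:" as name(argument=value, ...) on one line, values as JSON. arm_command: Moves the arm, as the interface text tells. Its arguments: {"type":"object","properties":{"deltas":{"type":"array","items":{"type":"array","items":{"type":"number"}}},"squeeze":{"type":"number"}},"required":["deltas"]}

```bash
mkdir -p pics; cat > h.py <<'E'
import numpy as np, cv2
from rig import bot
from scipy.spatial.transform import Rotation as Ro
def ray(c,u,v):
    d=c["R"].T@np.linalg.inv(c["K"])@np.array([u,v,1.]); return -c["R"].T@c["t"],d
def pt(c,u,v,z): # depth z along axis
    o,d=ray(c,u,v); return o+d*z
def cloud(c,dep):
    v,u=np.mgrid[:dep.shape[0],:dep.shape[1]]
    P=np.stack([u,v,np.ones_like(u)],-1)@np.linalg.inv(c["K"]).T*dep[...,None]
    return (P-c["t"])@c["R"]
E
python3 - <<'E'
from h import *
s=bot.get_state(); print(s["clock"],s["position"],s["ee_rot"],s["wrist_force"],bot.tcp_to_grasp)
for n in("scene","top"):
    im,d=bot.snapshot(n); c=bot.calibration(n)
    np.savez(f"{n}.npz",im=im,d=d,**c); cv2.imwrite(f"pics/{n}0.png",im[...,::-1])
    print(n,-c["R"].T@c["t"],c["R"][2])
E
```

```text
0.0 [ 0.19456921 -0.51418024  0.23058791] [-3.08906958e+00 -5.64925743e-01  4.00900044e-04] [ 0.1484423  -0.09018172  0.03771242] 0.0187
scene [-0.00307896  1.07329365  0.71811165] [ 0.39015118 -0.82019647 -0.41840149]
top [ 0.42285111 -0.00515667  1.54258053] [ 0.06581778  0.0062914  -0.99781183]
```

View pics/scene0.png

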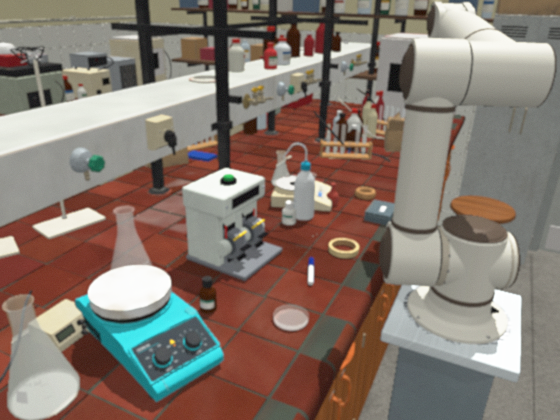

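View pics/top0.png

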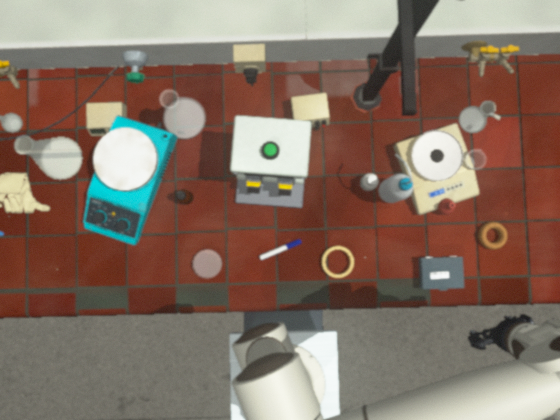

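The scene view shows the controller at about (225,215), with yellow ridges on the front of the wheels. In the top view its head spans about (232–312,116–175), the green button is at (270,150) and the yellow ridges are at (253,188) and (286,188).

```bash
python3 - <<'E'
from h import *
def comps(m,P,im,tag):
    n,l,st,ce=cv2.connectedComponentsWithStats(m.astype(np.uint8))
    for i in range(1,n):
        if st[i,4]>=6:
            q=P[l==i]; print(tag,st[i],ce[i].round(1),np.median(q,0).round(4))
for n in("top","scene"):
    f=np.load(n+".npz"); im,d=f["im"],f["d"]; c={k:f[k] for k in"KRt"}
    P=cloud(c,d); hsv=cv2.cvtColor(im,cv2.COLOR_RGB2HSV); H,S,V=[hsv[...,i].astype(int) for i in range(3)]
    box=(abs(P[...,1]-.05)<.25)&(P[...,0]>.3)&(P[...,0]<.9)&(d>0)
    print(c["K"][0,0])
    comps((H>20)&(H<32)&(S>120)&(V>100)&box&(P[...,2]>.03)&(P[...,2]<.16),P,im,n+" yel")
    comps((H>50)&(H<75)&(S>120)&box&(P[...,2]>.2),P,im,n+" grn")
    if n=="top":
        m=(abs(P[...,2]-.235)<.012)&box&(S<60)
        nn,l,st,ce=cv2.connectedComponentsWithStats(m.astype(np.uint8)); i=1+np.argmax(st[1:,4])
        q=P[l==i]; print("head",len(q),np.median(q[:,2]))
        r=cv2.minAreaRect((q[:,:2]*1000).astype(np.float32)); print(r,cv2.boxPoints(r))
    # loose things
    lo=(P[...,2]>.008)&(P[...,2]<.12)&(d>0)&(P[...,0]>.25)&(P[...,0]<.75)&(abs(P[...,1])<.4)
    if n=="top": 
        nn,l,st,ce=cv2.connectedComponentsWithStats(lo.astype(np.uint8))
        for i in range(1,nn):
            if st[i,4]>30: q=P[l==i]; print("obj",ce[i].round(),q.min(0).round(3),q.max(0).round(3))
E
```

```text
513.4689613463304
top yel [247 181  14   6  70] [253.  183.8] [0.5819 0.0698 0.1129]
top yel [279 184  13   6  71] [285.  186.4] [ 0.5729 -0.0196  0.1133]
top grn [264 144  13  12 119] [269.8 149.3] [0.6534 0.0172 0.2568]
head 4176 0.23493469723441196
((666.2625732421875, 15.420021057128906), (200.0234832763672, 151.32472229003906), 83.95167541503906) [[580.4834   -76.06266 ]
 [730.9658   -92.00733 ]
 [752.04175  106.9027  ]
 [601.5593   122.847374]]
obj [158. 166.] [0.478 0.24  0.009] [0.75 0.4  0.12]
obj [408. 158.] [ 0.531 -0.4    0.012] [ 0.712 -0.349  0.078]
obj [404. 168.] [ 0.6   -0.383  0.009] [ 0.659 -0.361  0.06 ]
obj [377. 186.] [ 0.526 -0.341  0.008] [ 0.613 -0.245  0.119]
obj [270. 191.] [ 0.52  -0.078  0.008] [0.621 0.127 0.12 ]
obj [185. 196.] [0.539 0.256 0.008] [0.58  0.295 0.1  ]
obj [281. 249.] [ 0.369 -0.063  0.008] [0.428 0.059 0.025]
obj [338. 261.] [ 0.31  -0.215  0.008] [ 0.404 -0.124  0.029]
466.9090332491418
scene yel [252 220  12   9  29] [257.5 223.7] [ 0.5715 -0.0036  0.1106]
scene yel [233 231  13  10  37] [239.2 235.6] [0.5826 0.0837 0.1104]
scene grn [223 175  11   6  56] [228.  177.7] [0.6478 0.0288 0.2522]
```

Request:
arm_command(deltas=[[0,0,-3,0,0,8,0],[0,0,-6,0,0,8,0],[0,0,-6,0,0,8,0]])

```text
clock: 0.4
position: [0.1949, -0.515, 0.2949]
ee_rot: [3.118, 0.348, 0.002]
wrist_force: [-0.0, -0.1, 0.5]
grip_width: 0.0444
grasp_force: 0.0
```

```bash
python3 - <<'E'
from h import *
s=bot.get_state(); c=bot.calibration("wrist"); R=Ro.from_rotvec(s["ee_rot"]).as_matrix()
print(s["clock"],s["q"],s["position"],s["grip_width"]); print(R)
cam=-c["R"].T@c["t"]; print("cam in tool",R.T@(cam-s["position"]),"axis",R.T@c["R"][2],"xaxis",R.T@c["R"][0])
E
```

```text
0.4 [-1.20896787e+00  1.18771081e-01  3.35951250e-01  1.78322838e+00
  2.17532387e-05  1.71044182e+00] [ 0.19492792 -0.51499477  0.29488662] 0.04443430325162415
[[ 9.75418146e-01  2.20355501e-01  1.70109932e-03]
 [ 2.20361010e-01 -9.75408311e-01 -4.43296284e-03]
 [ 6.82438668e-04  4.69884836e-03 -9.99988727e-01]]
cam in tool [ 0.07957315 -0.00016473 -0.14342182] axis [-3.09969006e-01 -3.61074357e-04  9.50746593e-01] xaxis [-8.21698798e-05  9.99999934e-01  3.52990186e-04]
```

```bash
cat >> h.py <<'E'
yaw=np.radians(-6.05); O=np.array([.6109,.0213,0])
UX=np.array([np.cos(yaw),np.sin(yaw),0]); UY=np.array([-np.sin(yaw),np.cos(yaw),0]); UZ=np.array([0,0,1.])
def U(x,y,z): return O+x*UX+y*UY+z*UZ      # unit -> world
def inU(p): p=np.asarray(p)-O; return np.stack([p@UX,p@UY,p@UZ],-1)
def Rl(lean):
    s,c=np.sin(np.radians(lean)),np.cos(np.radians(lean)); z=UX*s-UZ*c
    return np.stack([np.cross(UY,z),UY,z],1)
def delta(p,R,p0,R0):
    return np.r_[R0.T@(p-p0)*100,np.degrees(Ro.from_matrix(R0.T@R).as_rotvec())].round(2)
def now():
    s=bot.get_state(); return s["position"],Ro.from_rotvec(s["ee_rot"]).as_matrix(),s
E
python3 - <<'E'
from h import *
p,R,s=now()
A=np.array([.40,-.10,.33]); RA=R@Ro.from_rotvec([0,0,-np.radians(95)]).as_matrix()
print(delta(A,RA,p,R)); print(delta(U(-.13,0,.15),Rl(45),A,RA))
E
```

```text
[ 29.15 -35.94  -3.66   0.     0.   -95.  ]
[ 10.46  11.88  17.95 -26.07 -39.53 -62.55]
```

Request:
arm_command(deltas=[[2,-2.4,-3.6,0,0,-8,0],[4.5,-5.5,-3.6,0,0,-16,0],[7.5,-9,-3.6,0,0,-24,0],[10,-12,-3.6,0,0,-32,0],[12.5,-15,-3.6,0,0,-40,0],[15,-18,-3.6,0,0,-48,0],[17.5,-21.5,-3.6,0,0,-56,0],[20,-25,-3.6,0,0,-64,0],[22.5,-28,-3.6,0,0,-72,0],[25,-31,-3.6,0,0,-80,0],[27,-33.5,-3.6,0,0,-88,0],[29,-36,-3.6,0,0,-95,0]])

```text
clock: 1.6
position: [0.3986, -0.0978, 0.3266]
ee_rot: [-1.844, -2.543, 0.0]
wrist_force: [0.0, -0.5, -0.4]
grip_width: -0.0001
grasp_force: 0.0
```

```bash
python3 - <<'E'
from h import *
p,R,s=now(); print(p,s["q"],s["clock"]); print(delta(U(-.13,0,.15),Rl(45),p,R))
E
```

```text
[ 0.39856712 -0.09780686  0.3266427 ] [-2.40642264e-01 -1.82462017e-01  1.07274451e-01  1.86109685e+00
  1.81188547e-06  1.01424211e+00] 1.6
[ 10.04  12.03  17.66 -25.81 -39.87 -62.27]
```

Request:
arm_command(deltas=[[1,1.2,1.8,-2.6,-4,-6.2,0],[2,2.4,3.5,-5.2,-8,-12.5,0],[3,3.6,5.3,-7.8,-12,-18.7,0],[4,4.8,7.1,-10.3,-16,-25,0],[5,6,8.8,-12.9,-20,-31.2,0],[6,7.2,10.6,-15.5,-24,-37.4,0],[7,8.4,12.4,-18,-28,-43.6,0],[8,9.6,14.1,-20.6,-32,-49.8,0],[9,10.8,15.9,-23.2,-36,-56,0],[10,12,17.7,-25.8,-39.9,-62.3,0],[10,12,17.7,-25.8,-39.9,-62.3,0]])

```text
clock: 2.7
position: [0.4938, 0.0366, 0.1441]
ee_rot: [0.128, 2.37, -0.062]
wrist_force: [-0.9, 0.1, -0.2]
grip_width: 0.0002
grasp_force: 0.0
```

```bash
python3 - <<'E'
from h import *
p,R,s=now(); print(inU(p),s["q"],s["clock"],delta(U(-.13,0,.15),Rl(45),p,R))
c=bot.calibration("wrist"); im,d=bot.snapshot("wrist"); np.savez("w1.npz",im=im,d=d,**c); cv2.imwrite("pics/w1.png",im[...,::-1])
P=inU(cloud(c,d)); hsv=cv2.cvtColor(im,cv2.COLOR_RGB2HSV); H,S,V=[hsv[...,i].astype(int) for i in range(3)]
m=(H>20)&(H<32)&(S>120)&(V>100)&(P[...,2]>.02)&(P[...,2]<.17)&(abs(P[...,1])<.1)
n,l,st,ce=cv2.connectedComponentsWithStats(m.astype(np.uint8))
for i in range(1,n):
    if st[i,4]>30:
        q=P[l==i]; print(st[i],ce[i],"lo",np.percentile(q,5,0).round(4),"med",np.median(q,0).round(4),"hi",np.percentile(q,95,0).round(4))
        r=np.hypot(q[:,0],q[:,2]-.075); a=np.degrees(np.arctan2(-q[:,0],q[:,2]-.075)); t=r>np.percentile(r,85); print(np.percentile(r,[5,50,95]),np.median(a[t]))
E
```

```text
[-0.11802274  0.00287358  0.14414432] [ 0.19947824 -0.84590039 -0.88351522  0.78962333 -0.21924988  0.22138378] 2.7 [ 0.45 -0.3  -1.25 -0.52 -0.93  0.09]
[203 248  48  17 434] [227.10829493 257.9124424 ] lo [-0.0409 -0.0587  0.1075] med [-0.0391 -0.0408  0.1128] hi [-0.0334 -0.025   0.1164]
[0.04690611 0.05464821 0.05760006] 44.52566755935979
[310 249  49  15 430] [333.90232558 258.36744186] lo [-0.0409  0.0287  0.1068] med [-0.0387  0.0444  0.1122] hi [-0.0317  0.0619  0.1163]
[0.04561825 0.05382218 0.05746008] 44.54910976178036
```

View pics/w1.png

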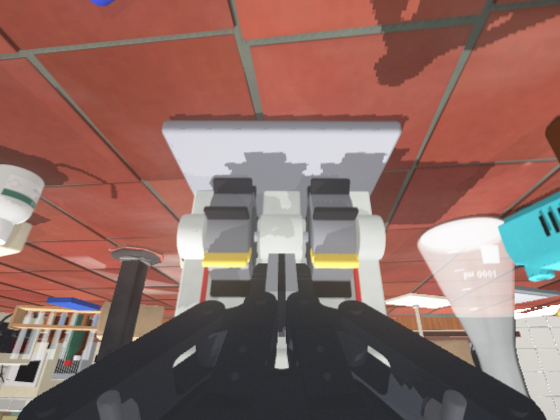

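The wrist view (upside down) shows both yellow ridges, at (227,258) and (334,258). Each is 45° below its index at 57.5 mm radius, so each wheel needs one click up.

```bash
cat >> h.py <<'E'
def W(r,t,y,lean=45): # TCP target: radial/tangent mm in 45deg frame
    k=np.sqrt(.5); return U((-r+t)*k/1000,y/1000,.075+(r+t)*k/1000),Rl(lean)
def inW(p):
    u=inU(p)*1000; a,b=u[0],u[2]-75; return np.round([(b-a)/2**.5,(b+a)/2**.5,u[1]],1)
E
python3 - <<'E'
from h import *
p,R,s=now(); print(inW(p),delta(*W(78,-20,46),p,R))
E
```

```text
[134.3 -32.1   2.4] [-1.28  4.42  5.57 -0.57 -0.84 -0.17]
```

Request:
arm_command(deltas=[[0,1.5,0,0,0,0,0],[-0.4,3,1.5,-0.6,-0.8,-0.2,0],[-0.8,4.4,3,-0.6,-0.8,-0.2,0],[-1.3,4.4,4.5,-0.6,-0.8,-0.2,0],[-1.3,4.4,5.6,-0.6,-0.8,-0.2,0],[-1.3,4.4,5.6,-0.6,-0.8,-0.2,0]])

```text
clock: 3.35
position: [0.5488, 0.0734, 0.1196]
ee_rot: [0.127, 2.351, -0.051]
wrist_force: [-0.9, 1.2, 0.4]
grip_width: -0.0001
grasp_force: 0.0
```

```bash
python3 - <<'E'
from h import *
p,R,s=now(); print(inW(p),s["q"],delta(*W(48,-20,46),p,R))
E
```

```text
[ 79.1 -16.   45.2] [ 0.26586442 -0.6474743  -0.84994777  0.61628818 -0.26042661  0.27061645] [ 0.4   0.08  3.11 -0.02  0.12 -0.13]
```

Request:
arm_command(deltas=[[0.4,0.1,0.5,0,0,0,0],[0.4,0.1,1.2,0,0,0,0],[0.4,0.1,2,0,0,0,0],[0.4,0.1,2.6,0,0,0,0],[0.4,0.1,3.1,0,0,0,0],[0.4,0.1,3.1,0,0,0,0]])

```text
clock: 3.95
position: [0.5677, 0.0727, 0.094]
ee_rot: [0.125, 2.351, -0.051]
wrist_force: [-0.5, -0.2, -0.2]
grip_width: -0.0002
grasp_force: 0.0
```

```bash
python3 - <<'E'
from h import *
p,R,s=now(); print(inW(p),s["wrist_force"],delta(*W(48,10,46),p,R))
E
```

```text
[ 47.7 -20.8  46.6] [-0.48377215 -0.20982378 -0.23094891] [-3.08 -0.06 -0.03  0.02  0.13 -0.02]
```

Next I push up gently and watch the force.

Request:
arm_command(deltas=[[-0.3,0,0,0,0,0,0],[-0.6,0,0,0,0,0,0],[-0.9,0,0,0,0,0,0],[-1.2,0,0,0,0,0,0],[-1.5,0,0,0,0,0,0],[-1.8,0,0,0,0,0,0],[-1.8,0,0,0,0,0,0]])

```text
clock: 4.65
position: [0.5797, 0.0716, 0.1067]
ee_rot: [0.124, 2.352, -0.05]
wrist_force: [-2.6, 1.4, -2.2]
grip_width: -0.0001
grasp_force: 2.2
```

Request:
arm_command(deltas=[[-0.3,0,0,0,0,0,0],[-0.6,0,0,0,0,0,0],[-0.9,0,0,0,0,0,0],[-1.2,0,0,0,0,0,0],[-1.2,0,0,0,0,0,0]])

```text
clock: 5.15
position: [0.5879, 0.0706, 0.1144]
ee_rot: [0.124, 2.353, -0.051]
wrist_force: [-1.2, 0.8, -3.6]
grip_width: 0.0003
grasp_force: 1.6
```

```bash
cat >> h.py <<'E'
def wheels(tag):
    c=bot.calibration("wrist"); im,d=bot.snapshot("wrist"); cv2.imwrite(f"pics/{tag}.png",im[...,::-1])
    P=inU(cloud(c,d)); hsv=cv2.cvtColor(im,cv2.COLOR_RGB2HSV); H,S,V=[hsv[...,i].astype(int) for i in range(3)]
    m=(H>20)&(H<32)&(S>120)&(V>60)&(P[...,2]>.02)&(P[...,2]<.17)&(abs(P[...,1])<.1)&(P[...,0]>-.08)
    n,l,st,ce=cv2.connectedComponentsWithStats(m.astype(np.uint8))
    for i in range(1,n):
        if st[i,4]>15:
            q=P[l==i]; r=np.hypot(q[:,0],q[:,2]-.075); a=np.degrees(np.arctan2(-q[:,0],q[:,2]-.075)); t=r>np.percentile(r,70)
            print("yel",ce[i].round(),st[i,4],"y",np.median(q[:,1]).round(4),"rtip",np.percentile(r,95).round(4),"ang",np.median(a[t]).round(1))
E
python3 - <<'E'
from h import *
p,R,s=now(); print(inW(p),s["wrist_force"],s["clock"]); wheels("w2")
E
```

```text
[47.7  8.  46.6] [-1.18503228  0.84087959 -3.62942892] 5.15
yel [111. 256.] 1426 y -0.0386 rtip 0.0575 ang 44.7
yel [249. 280.] 68 y 0.0292 rtip 0.0546 ang 23.6
yel [314. 280.] 76 y 0.0645 rtip 0.074 ang 24.7
```

Request:
arm_command(deltas=[[-0.2,0,0,0,0,0,0],[-0.4,0,0,0,0,0,0],[-0.5,0,0,0,0,0,0]])

```text
clock: 5.5
position: [0.5931, 0.0703, 0.1216]
ee_rot: [0.125, 2.347, -0.05]
wrist_force: [-0.5, -0.4, -0.4]
grip_width: -0.0001
grasp_force: 0.0
```

```bash
python3 - <<'E'
from h import *
p,R,s=now(); print(inW(p),s["wrist_force"],s["clock"]); wheels("w3")
E
```

```text
[49.1 16.8 46.9] [-0.5281715  -0.37257716 -0.42627304] 5.5
yel [109. 239.] 1364 y -0.0384 rtip 0.0575 ang 45.0
yel [312. 275.] 21 y 0.0652 rtip 0.0748 ang 36.7
yel [250. 277.] 32 y 0.0287 rtip 0.0495 ang 1.2
```

Request:
arm_command(deltas=[[0,0,-0.8,0,0,0,0],[0,0,-2,0,0,0,0],[0,0,-3,0,0,0,0],[0.8,-2,-3.5,0,0,0,0],[1.8,-4,-3.5,0,0,0,0],[3,-6,-3.5,0,0,0,0],[3.6,-7.8,-3.5,0,0,0,0],[3.6,-9,-3.5,0,0,0,0],[3.6,-9,-3.5,0,0,0,0]])

```text
clock: 6.45
position: [0.5325, -0.0151, 0.1196]
ee_rot: [0.127, 2.349, -0.051]
wrist_force: [-0.4, 0.4, -0.0]
grip_width: 0.0
grasp_force: 0.0
```

```bash
python3 - <<'E'
from h import *
p,R,s=now(); print(inW(p),s["q"],s["wrist_force"],s["clock"],delta(*W(48,-20,-43.5),p,R)); wheels("w4")
E
```

```text
[ 83.9 -20.9 -44.4] [ 0.01924149 -0.75920821 -0.91080608  0.63299449 -0.08898555  0.08995413] [-0.40326542  0.39404069 -0.02645801] 6.45 [-0.07  0.1   3.59 -0.02  0.27 -0.11]
yel [310. 267.] 21 y -0.0251 rtip 0.0521 ang 45.3
yel [404. 304.] 1111 y 0.0453 rtip 0.0584 ang 0.8
```

View pics/w4.png

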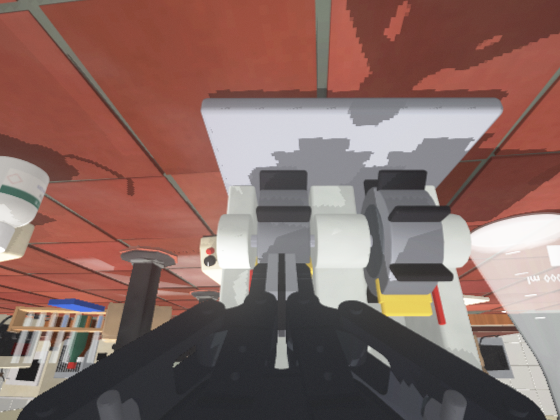

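The left yellow ridge, at (404,304), is now level with the pointer at 0.8°. The right one is hidden behind the fingers near (285,265). I'll use the same stroke on the right wheel.

Request:
arm_command(deltas=[[0,0.1,0.6,0,0,0,0],[0,0.1,1.4,0,0,0,0],[0,0.1,2.2,0,0,0,0],[0,0.1,3,0,0,0,0],[0,0.1,3.6,0,0,0,0],[0,0.1,3.6,0,0,0,0]])

```text
clock: 7.1
position: [0.5583, -0.0155, 0.0919]
ee_rot: [0.124, 2.352, -0.051]
wrist_force: [0.2, 0.8, 0.2]
grip_width: -0.0001
grasp_force: 0.0
```

Request:
arm_command(deltas=[[-0.3,0,0,0,0,0,0],[-0.6,0,0,0,0,0,0],[-0.9,0,0,0,0,0,0],[-1.2,0,0,0,0,0,0],[-1.5,0,0,0,0,0,0],[-1.8,0,0,0,0,0,0],[-2.1,0,0,0,0,0,0],[-2.4,0,0,0,0,0,0],[-2.7,0,0,0,0,0,0],[-3,0,0,0,0,0,0],[-3,0,0,0,0,0,0]])

```text
clock: 8.2
position: [0.5779, -0.0178, 0.112]
ee_rot: [0.124, 2.355, -0.05]
wrist_force: [-3.1, 0.7, -6.2]
grip_width: 0.0001
grasp_force: 2.9
```

Request:
arm_command(deltas=[[-0.2,0,0,0,0,0,0],[-0.4,0,0,0,0,0,0],[-0.5,0,0,0,0,0,0]])

```text
clock: 8.5
position: [0.5842, -0.0183, 0.1208]
ee_rot: [0.124, 2.346, -0.05]
wrist_force: [-0.1, 1.3, -0.9]
grip_width: -0.0
grasp_force: 0.0
```

```bash
python3 - <<'E'
from h import *
p,R,s=now(); print(inW(p),s["wrist_force"],s["clock"]); wheels("w5")
E
```

```text
[ 48.2  16.6 -42.2] [-0.07861931  1.27602119 -0.92281883] 8.5
yel [431. 286.] 1768 y 0.0447 rtip 0.0584 ang 0.9
yel [249. 279.] 64 y -0.0607 rtip 0.0518 ang 3.4
```

Request:
arm_command(deltas=[[0,0,-0.8,0,0,0,0],[0,0,-2,0,0,0,0],[0,1,-3.5,0,0,0,0],[1,2.5,-5,0,0,0,0],[1,4.3,-6,0,0,0,0],[1,4.3,-6,0,0,0,0]])

```text
clock: 9.15
position: [0.538, 0.0314, 0.1562]
ee_rot: [0.122, 2.346, -0.048]
wrist_force: [0.2, 0.1, 0.2]
grip_width: 0.0001
grasp_force: 0.0
```

```bash
python3 - <<'E'
from h import *
p,R,s=now(); print(inU(p),s["q"],s["clock"]); wheels("w6")
B=np.array([.6505,.019,0])
for n in ("top","scene"):
    im,d=bot.snapshot(n); c=bot.calibration(n); hsv=cv2.cvtColor(im,cv2.COLOR_RGB2HSV); H,S=hsv[...,0].astype(int),hsv[...,1]
    P=cloud(c,d); m=(H>50)&(H<75)&(S>120)&(abs(P[...,2]-.25)<.015)&(abs(P[...,1])<.1)&(P[...,0]<.8)&(P[...,0]>.5)
    q=P[m]; z=np.percentile(q[:,2],90); t=q[q[:,2]>z-.005]; print(n,m.sum(),z,t.mean(0),inU(t.mean(0)),(t.min(0)+t.max(0))/2)
E
```

```text
[-0.07351089  0.00232183  0.15615668] [ 0.15299098 -0.73230952 -0.8271234   0.69981043 -0.17993288  0.18326257] 9.15
yel [224. 256.] 878 y -0.042 rtip 0.0584 ang 1.0
yel [336. 255.] 906 y 0.0458 rtip 0.0585 ang 0.9
top 120 0.25996908582656914 [0.65314106 0.01605314 0.25800857] [ 0.04255879 -0.00076559  0.25800857] [0.65270731 0.01598754 0.25988158]
scene 57 0.25441515860307046 [0.6488662  0.02637045 0.25345374] [0.03722033 0.0090437  0.25345374] [0.65105612 0.02586482 0.25302983]
```

Both ridges now read 1° from their indexes. Next I rise clear and go upright above the button.

```bash
python3 - <<'E'
from h import *
p,R,s=now(); B=np.array([.652,.018,.0])
A=np.array([p[0]-.02,p[1],.32])
print(delta(A,R,p,R)); print(delta(A,Rl(0),A,R)); print(delta(B+[0,0,.29],Rl(0),A,Rl(0)))
E
```

```text
[-10.39  -0.19 -13.11   0.     0.     0.  ]
[0.000e+00 0.000e+00 0.000e+00 8.000e-02 4.524e+01 2.000e-02]
[-13.44   0.25   3.     0.     0.     0.  ]
```

Request:
arm_command(deltas=[[-1,0,-2,0,0,0,0],[-3,0,-4.5,0,0,0,0],[-5.5,-0.1,-7.5,0,0,0,0],[-8,-0.2,-10.5,0,8,0,0],[-10.4,-0.2,-13.1,0,16,0,0],[-10.4,-0.2,-13.1,0,24,0,0],[-10.4,-0.2,-13.1,0,32,0,0],[-10.4,-0.2,-13.1,0,40,0,0],[-10.4,-0.2,-13.1,0,45.2,0,0],[-10.4,-0.2,-13.1,0,45.2,0,0]])

```text
clock: 10.3
position: [0.5214, 0.0286, 0.3136]
ee_rot: [-0.168, -3.124, -0.001]
wrist_force: [1.1, -0.8, -1.2]
grip_width: 0.0002
grasp_force: 0.0
```

```bash
python3 - <<'E'
from h import *
p,R,s=now(); B=np.array([.652,.018,.29]); print(p,s["q"],s["clock"],delta(B,Rl(0),p,R))
E
```

```text
[0.52141525 0.02859399 0.31361043] [0.05373515 0.08209687 0.33383098 1.83582752 0.00192235 0.16101895] 10.3 [-1.313e+01  3.500e-01  2.180e+00 -1.000e-02 -7.700e-01 -1.000e-01]
```

Request:
arm_command(deltas=[[-2.5,0.1,0,0,-0.8,0,0],[-5.5,0.1,0,0,-0.8,0,0],[-8.5,0.2,0,0,-0.8,0,0],[-11.5,0.3,0.6,0,-0.8,0,0],[-13.1,0.3,1.4,0,-0.8,0,0],[-13.1,0.3,2.2,0,-0.8,0,0],[-13.1,0.3,2.2,0,-0.8,0,0]])

```text
clock: 11.0
position: [0.6481, 0.0184, 0.2968]
ee_rot: [0.166, 3.124, 0.0]
wrist_force: [-0.1, 0.0, 0.9]
grip_width: 0.0002
grasp_force: 0.0
```

```bash
python3 - <<'E'
from h import *
p,R,s=now(); print(p,s["clock"],s["wrist_force"],delta(np.array([.652,.018,.26]),Rl(0),p,R))
im,d=bot.snapshot("wrist"); cv2.imwrite("pics/w7.png",im[...,::-1])
E
```

```text
[0.64813409 0.0184006  0.29684103] 11.0 [-0.05877579  0.01404008  0.94717375] [-0.34 -0.    3.69  0.05  0.78 -0.02]
```

View pics/w7.png

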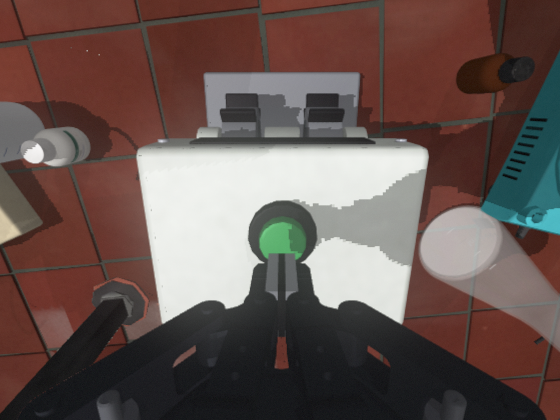

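```bash
python3 - <<'E'
from h import *
p,R,s=now(); c=bot.calibration("wrist"); im,d=bot.snapshot("wrist")
hsv=cv2.cvtColor(im,cv2.COLOR_RGB2HSV); H,S=hsv[...,0].astype(int),hsv[...,1]; P=cloud(c,d)
m=(H>45)&(H<80)&(S>90)&(abs(P[...,2]-.25)<.03); q=P[m]; t=q[q[:,2]>np.percentile(q[:,2],90)-.003]
print(m.sum(),np.percentile(q[:,2],[5,50,90]),"ext",t.min(0),t.max(0))
k=(P[...,2]>.238)&(P[...,2]<.27)&(d>0)&~m&(np.hypot(P[...,0]-.652,P[...,1]-.018)<.04)&(P[...,0]<.65)
print("collar z",np.percentile(P[k][:,2],[5,50,95]) if k.any() else None)
E
```

```text
1255 [0.25655176 0.25772806 0.25855665] ext [0.63752635 0.00354377 0.25566384] [0.66478598 0.03360544 0.26021529]
collar z [0.24140463 0.24773364 0.25528025]
```

Request:
arm_command(deltas=[[-0.5,0,0.8,0,0.8,0,0],[-0.5,0,1.8,0,0.8,0,0],[-0.5,0,2.7,0,0.8,0,0],[-0.5,0,3.2,0,0.8,0,0],[-0.5,0,3.5,0,0.8,0,0],[-0.5,0,3.5,0,0.8,0,0]])

```text
clock: 11.7
position: [0.6541, 0.0184, 0.2625]
ee_rot: [-0.165, -3.137, -0.002]
wrist_force: [-0.1, -0.6, -0.9]
grip_width: 0.0002
grasp_force: 0.0
```

Request:
arm_command(deltas=[[0,0,0.2,0,0,0,0],[0,0,0.4,0,0,0,0],[0,0,0.6,0,0,0,0],[0,0,0.6,0,0,0,0]])

```text
clock: 12.1
position: [0.6544, 0.0184, 0.2566]
ee_rot: [0.165, 3.137, 0.002]
wrist_force: [-0.4, 0.2, 0.8]
grip_width: 0.0
grasp_force: 0.8
```

Request:
arm_command(deltas=[[0,0,0.1,0,0,0,0],[0,0,0.2,0,0,0,0],[0,0,0.3,0,0,0,0],[0,0,0.4,0,0,0,0],[0,0,0.5,0,0,0,0],[0,0,0.5,0,0,0,0]])

```text
clock: 12.7
position: [0.6544, 0.0184, 0.2518]
ee_rot: [0.165, 3.137, 0.002]
wrist_force: [0.6, 0.5, 4.0]
grip_width: 0.0
grasp_force: 2.2
```

Request:
arm_command(deltas=[[0,0,0.1,0,0,0,0],[0,0,0.15,0,0,0,0],[0,0,0.15,0,0,0,0]])

```text
clock: 13.0
position: [0.6544, 0.0184, 0.251]
ee_rot: [0.165, 3.136, 0.002]
wrist_force: [-0.5, 0.5, 8.7]
grip_width: -0.0003
grasp_force: 4.1
```

At 8.7 N the button is on its stop, so I let go and back away.

Request:
arm_command(deltas=[[0,0,0,0,0,0,0],[0,0,-0.8,0,0,0,0],[0,0,-2.5,0,0,0,0],[0,0,-5,0,0,0,0],[5,0,-7,0,0,0,0],[10,0,-8,0,0,0,0],[12,0,-8,0,0,0,0],[12,0,-8,0,0,0,0],[12,0,-8,0,0,0,0]])

```text
clock: 13.9
position: [0.5349, 0.0309, 0.3304]
ee_rot: [0.165, 3.137, 0.002]
wrist_force: [0.5, -0.4, 0.3]
grip_width: -0.0001
grasp_force: 0.0
```

```bash
python3 - <<'E'
from h import *
p,R,s=now(); print(p,s["clock"],s["wrist_force"],s["joint_velocities"])
c=bot.calibration("wrist"); im,d=bot.snapshot("wrist")
cv2.imwrite("pics/w8.png",im[...,::-1]); wheels("w9")
im,d=bot.snapshot("scene"); cv2.imwrite("pics/s9.png",cv2.resize(im[150:290,150:350,::-1],None,fx=4,fy=4,interpolation=cv2.INTER_CUBIC))
P=cloud(bot.calibration("scene"),d); hsv=cv2.cvtColor(im,cv2.COLOR_RGB2HSV); H,S=hsv[...,0].astype(int),hsv[...,1]
m=(H>50)&(H<75)&(S>120)&(abs(P[...,2]-.25)<.015)&(abs(P[...,1])<.1)&(P[...,0]<.8)&(P[...,0]>.5)
print("button z90 (0.2544 before)",np.percentile(P[m][:,2],90),m.sum())
E
```

```text
[0.53486335 0.03094234 0.33044621] 13.9 [ 0.48452624 -0.41127756  0.33494973] [-5.07770031e-03  4.07980907e-02  1.45407961e-02 -6.17894835e-03
  9.75216914e-05 -6.72082917e-04]
yel [245. 243.] 210 y -0.0418 rtip 0.0596 ang -1.2
yel [317. 243.] 220 y 0.0458 rtip 0.0596 ang -1.1
button z90 (0.2544 before) 0.2549434312286267 56
```

View pics/s9.png

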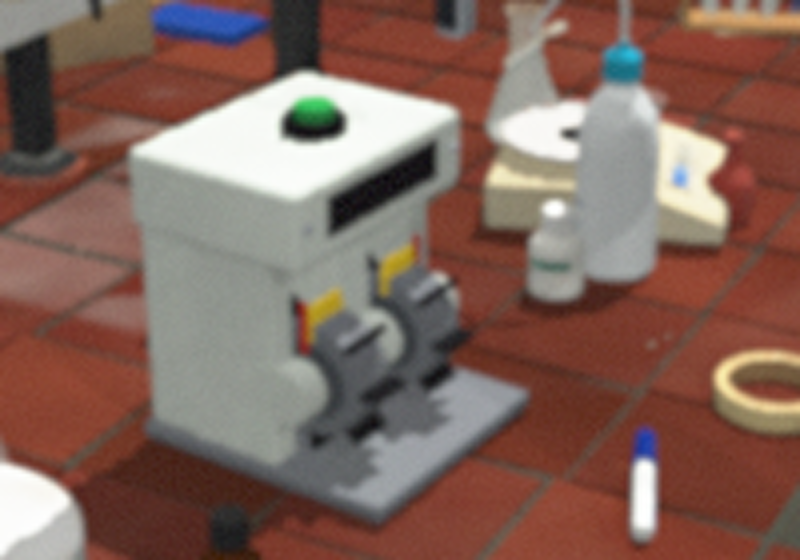

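The close-up shows both yellow ridges, at (322,318) and (397,270), upright beside their red pointers. The button at (315,110) is back up and the bystanders are undisturbed.

```bash
python3 -c "
from rig import bot
print(bot.close_job())"
```

```text
the job is handed in; nothing more can be done
None
```

Both yellow ridges rest within about 1° of their pointers; I pressed the green button to its stop (8.7 N), it sprang back up, and the job was handed in at about 14 s, with no verdict shown.

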